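# Unload the dry-block heater into the carrying tray in reverse order

## Task

Move the four sample vials from the blocks of the heater into the blue tray, one to each compartment, in reverse order: as seen from the robot, the vial that stood farthest left in the heater goes into the rightmost compartment, the next one beside it, and so on, since the tray will be turned round for the colleague opposite. Keep the vials upright, set them down rather than dropping them, and leave all four standing free in their compartments.

Things in the scene. Friction and masses are not known exactly. Their poses are not given: they have to be found in the camera images.
- tall: the slim tall round vial, 28 mm in diameter and 78 mm high including its nearly full-width grey cap. White plastic, loose, 40 to 120 g, closed. Origin: centre of its underside, z up; round body 28 mm in diameter up to 64 mm, so grip it across opposite sides 45 mm above its underside. Starts upright in its own block in the heater.
- jar: the squat wide jar, 44 mm in diameter and 60 mm high including its full-width grey lid. White plastic, loose, 40 to 120 g, closed. Origin: centre of its underside, z up; round and 44 mm wide over its whole height (lid from 46 mm up), so grip it across opposite sides 40 mm above its underside. Starts upright in its own block in the heater.
- square: the square bottle, body 34 x 34 mm and 60 mm high, with a round grey cap 24 mm in diameter on top, 74 mm high in all. White plastic, loose, 40 to 120 g, closed. Origin: centre of its underside, z up; square sides parallel to its x and y, so grip it across opposite sides 40 mm above its underside. Starts upright in its own block in the heater.
- necked: the round bottle with sloping shoulder and narrow cap: body 38 mm in diameter up to 54 mm, then a shoulder, and a grey cap 18 mm in diameter, 78 mm high in all. White plastic, loose, 40 to 120 g, closed. Origin: centre of its underside, z up; round body 38 mm in diameter up to 54 mm, so grip it across opposite sides 40 mm above its underside. Starts upright in its own block in the heater.
- block_tall: the aluminium heater block in which "tall" stands at the start (round recess 32 mm across, 12 mm deep, 2 mm free all round): 58 x 58 mm and 24 mm high, fixed, it never moves, so its place in the heater row shows the order from which the vials were taken. Origin: centre of its underside; the recess floor, where the vial stands, is 12 mm above that.
- block_jar: the aluminium heater block in which "jar" stands at the start (round recess 48 mm across, 12 mm deep, 2 mm free all round): 58 x 58 mm and 24 mm high, fixed, it never moves, so its place in the heater row shows the order from which the vials were taken. Origin: centre of its underside; the recess floor, where the vial stands, is 12 mm above that.
- block_square: the aluminium heater block in which "square" stands at the start (square recess 38 mm wide, 12 mm deep, 2 mm free all round): 58 x 58 mm and 24 mm high, fixed, it never moves, so its place in the heater row shows the order from which the vials were taken. Origin: centre of its underside; the recess floor, where the vial stands, is 12 mm above that.
- block_necked: the aluminium heater block in which "necked" stands at the start (round recess 42 mm across, 12 mm deep, 2 mm free all round): 58 x 58 mm and 24 mm high, fixed, it never moves, so its place in the heater row shows the order from which the vials were taken. Origin: centre of its underside; the recess floor, where the vial stands, is 12 mm above that.
- heater: the grey dry-block heater, fixed: 110 mm deep (its x) and 345 mm long (its y), its deck 50 mm high, carrying the four blocks in a row along its y at y = +99, +33, -33 and -99 mm, x = 0; a white control panel 72 mm high (82 mm with its knob) fills its +y end beyond y = 143 mm. Origin: on the table under the middle of the row of blocks; x points away from the robot and y to the robot's left, turned at most 0.15 rad.
- tray: the empty blue tray, fixed: 80 mm deep (its x), 268 mm long (its y), 20 mm high, with a 4 mm floor and 4 mm walls. Three partitions make four equal compartments in a row along its y, centred at y = +99, +33, -33 and -99 mm, x = 0 (about 62 x 72 mm inside). Origin: centre of its underside on the table; x points away from the robot and y to the robot's left, turned at most 0.15 rad. It lies beyond the heater or nearer the robot than it.
Mind the look-alikes: they are no part of the job. What is shaped like the necked but green is not meant. Leave any red look-alike of the jar alone.

How it is judged:
By the outcome, as a careful person would: the job done as asked, in the order asked, and still so for the second after the job is handed in, with the robot touching nothing.
It also fails if it takes over 109 s, if anything falls off the work surface, if the arm or the gripper's body presses on something with over 40 N, if the wrist force passes 120 N, or if a joint passes its speed limit or range.

## Robot

A 7-joint arm with a two-finger parallel gripper is mounted at the origin on the work surface. World frame = base frame: x ahead of the robot, y to its left, z up, the work surface at z = 0. Lengths are in m, angles in degrees, forces in N, time in s.
With the tool pointing down it reaches from about 0.4 to 0.85 m from the base axis. Payload 10.4 kg.
Tool frame: the origin (TCP) lies on the centre line of the jaws, within the pads' length; the fingertips stand 17 mm ahead of it and the grasp point (between the pads) lies 2 mm behind it; x points along the fingers, y is the direction in which the jaws open and shut, and the axes are right-handed (so a half turn about x gives the same grasp; the last joint's range is limited). The gripper opens to 85 mm and grips with 20 to 120 N. Pads are 22 mm wide; open, the fingers measure 114 mm over their backs; the gripper's body (76 mm by 85 mm) begins 54 mm behind the grasp point. The pads swing forward as they close: fully open they stand 13 mm farther back than shut.
Start: joints at [-66.956, 19.034, -3.707, 83.658, 1.238, 77.344, -5.071], TCP at [0.258, 0.569, 0.248] pointing down, gripper open.
Joint ranges: [-148.97, 148.97], [-28.65, 121.19], [-84.17, 76.75], [9.2, 138.47], [-72.65, 252.65], [3.7, 117.97], [-149.18, 149.18]. Speed limits (degrees/s): [127.2, 127.2, 159.86, 159.86, 180, 180, 180].

## Interface

Orientations are given as a 3x3 rotation matrix whose columns are the frame's x, y, z axes.
In Python, from bench import r gives the robot as it stands. Calls block until the motion is done:
- r.goto(position, orientation): joint-space move of the TCP to a pose.
- r.movel(position, velocity=0.15, rotation=None, max_force=None): straight line of the TCP; rotation=None keeps the orientation; velocity is the mean speed in m/s. With max_force (N) it stops when the force on the tool has changed by that much, and returns True; else False.
- r.goto_joints(angles): joint-space move.
- r.grip(opening): finger opening in m; the grip force is fixed at half the most; returns when the fingers have stopped.
- r.hold(seconds).
- r.ik(position, orientation): joint angles nearest the present ones, or None.
- r.capture(name): name is "side" or "top" or "wrist"; returns a dict with "color" (420x560x3 uint8, red, green, blue), "fov_y" (degrees; the focal length in pixels is half the picture's height over the tangent of half this angle, whatever the lens; pixels are square), "cx", "cy" (the principal point, pixels), "eye" and "rotation" of the camera in the world; the wrist camera has in their place "tool_from_camera" (4x4, takes a point from camera to tool coordinates, whose origin is the TCP and whose axes are the tool frame's). Camera axes: x right, y down, z forward; pixel columns grow to the right and rows downward; lengths in m; the calibration is good to about 2 mm. A picture is of the moment at which its call begins: read the wrist's pose just before it. There is no depth.
A pose or a line that the arm cannot do raises r.PlanningError and nothing moves.
- r.hand_in(): hands the job in, once; it reports no verdict.
Readings, each from a call of its own:
- r.current_t(): time.
- r.current_q(): joint angles.
- r.current_dq(): joint speeds.
- r.current_joint_efforts(): joint torques, N m.
- r.current_tcp_pos(): TCP position.
- r.current_eef_rot(): TCP orientation.
- r.current_wrist_force(): force on the tool from outside, world axes, zero at the start.
- r.current_ft_torque(): the same for the moment, N m.
- r.current_opening(): finger opening in m.
Only numpy, scipy, OpenCV 4.12 (cv2) and the standard library are available. Lean on these libraries where they do the work, as an engineer would, in place of code of your own. Each camera call takes 0.05 s, during which the arm holds its last target.

## Working session

There is one attempt and no reset: what is moved stays moved. The work goes in short steps, each a Python script; the robot and the scene stay as the last script left them, time stands still between calls to the robot, and variables do not carry over. Pictures are saved under pics/ and viewed, and the job is handed in when it is done.

```bash
ls; mkdir -p pics
python3 - <<'E'
from bench import r
import cv2,numpy as np
for n in("top","side"):
    c=r.capture(n); cv2.imwrite(f"pics/{n}0.png",c["color"][:,:,::-1]); print(n,c["fov_y"],c["cx"],c["cy"],c["eye"],np.round(c["rotation"],4).tolist())
print(r.current_t(),r.current_eef_rot())
E
```

```text
pics
top 47.02783445463617 277.37260607901436 209.7435541905459 [ 0.44829104 -0.02785315  0.84903867] [[-0.1396, -0.9655, 0.2197], [-0.9902, 0.1369, -0.0276], [-0.0034, -0.2214, -0.9752]]
side 45.02676798338338 279.08546281825903 201.51214305103284 [0.3714045  0.67143778 0.50749431] [[-0.9458, -0.1436, 0.2914], [-0.3244, 0.4622, -0.8253], [-0.0161, -0.8751, -0.4837]]
0.1 [[-4.59141930e-04  4.12086284e-01  9.11144711e-01]
 [-1.17564632e-03  9.11143954e-01 -4.12086535e-01]
 [-9.99999204e-01 -1.26039014e-03  6.61233314e-05]]
```

View pics/top0.png

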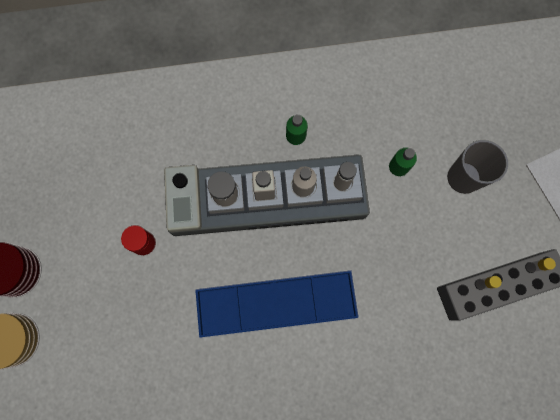

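View pics/side0.png

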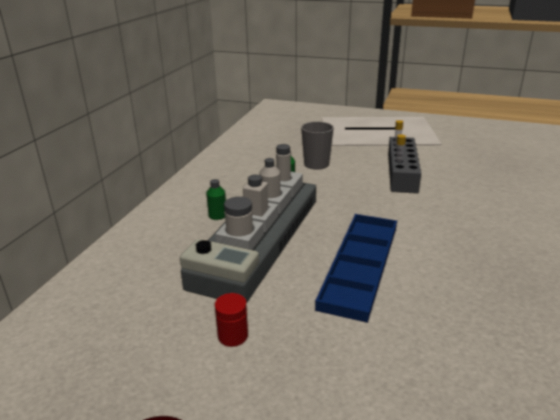

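Top view: heater row at (222,190) jar, (263,187) square, (305,182) necked, (346,176) tall, from left to right. The tray is at (277,304), nearer the robot. The look-alikes are the green bottles at (297,130) and (403,162) and the red jar at (137,240). All four targets are white and stand in blocks.

```bash
cat > h.py <<'E'
import numpy as np,cv2
def ray(c,uv):
    f=c["color"].shape[0]/2/np.tan(np.radians(c["fov_y"]/2))
    d=np.array([(uv[0]-c["cx"])/f,(uv[1]-c["cy"])/f,1.0]); return np.array(c["eye"]),np.array(c["rotation"])@d
def onz(c,uv,z):
    e,d=ray(c,uv); return e+d*(z-e[2])/d[2]
def proj(c,p):
    f=c["color"].shape[0]/2/np.tan(np.radians(c["fov_y"]/2))
    q=np.array(c["rotation"]).T@(np.array(p)-np.array(c["eye"])); return np.array([c["cx"]+f*q[0]/q[2],c["cy"]+f*q[1]/q[2]])
def wrist(r):
    p=np.array(r.current_tcp_pos());R=np.array(r.current_eef_rot())
    c=r.capture("wrist");T=np.array(c["tool_from_camera"])
    c["eye"]=p+R@T[:3,3];c["rotation"]=R@T[:3,:3];return c
E
python3 - <<'E'
from bench import r
from h import *
c=r.capture("top");im=c["color"]
cv2.imwrite("pics/crop0.png",cv2.resize(im[110:345,115:425,::-1],None,fx=2.5,fy=2.5,interpolation=cv2.INTER_CUBIC))
b=im.astype(int);m=((b[...,2]>b[...,0]+25)&(b[...,2]>b[...,1]+15)).astype(np.uint8)
cs,_=cv2.findContours(m,0,1);k=max(cs,key=cv2.contourArea);box=cv2.boxPoints(cv2.minAreaRect(k))
print(box);P=np.array([onz(c,p,.02) for p in box]);print(P,P.mean(0));print(np.linalg.norm(P-np.roll(P,1,0),axis=1))
for n,uv in dict(jar=(222,182),sq=(263,179),neck=(306,174),tall=(347,169)).items(): print(n,onz(c,uv,{'jar':.122,'sq':.136,'neck':.14,'tall':.14}[n]))
print(onz(c,(137,240),.03),onz(c,(297,130),.03))
w=wrist(r); cv2.imwrite("pics/w0.png",w["color"][:,:,::-1]);print(w["fov_y"],np.array(w["tool_from_camera"]))
E
```

```text
[[193.18329 289.21255]
 [351.84753 269.50912]
 [357.81055 317.52676]
 [199.1463  337.2302 ]]
[[ 0.51802464  0.10962022  0.02      ]
 [ 0.51321984 -0.16293963  0.02      ]
 [ 0.43274729 -0.15891125  0.02      ]
 [ 0.43806601  0.1077962   0.02      ]] [ 0.47551444 -0.02610862  0.02      ]
[0.07997943 0.27260219 0.08057332 0.26676048]
jar [0.66834084 0.03118435 0.122     ]
sq [ 0.66000054 -0.03293153  0.136     ]
neck [ 0.65744854 -0.09918755  0.14      ]
tall [ 0.65651022 -0.16270955  0.14      ]
[0.61386441 0.19509568 0.03      ] [ 0.77417628 -0.10681021  0.03      ]
66.51366882808907 [[ 7.46652982e-05 -3.12350815e-01  9.49966822e-01 -1.25538816e-01]
 [ 9.99999610e-01  8.59323153e-04  2.03949247e-04  7.37671134e-04]
 [-8.80032198e-04  9.49966436e-01  3.12350757e-01 -8.10390701e-02]
 [ 0.00000000e+00  0.00000000e+00  0.00000000e+00  1.00000000e+00]]
```

View pics/crop0.png

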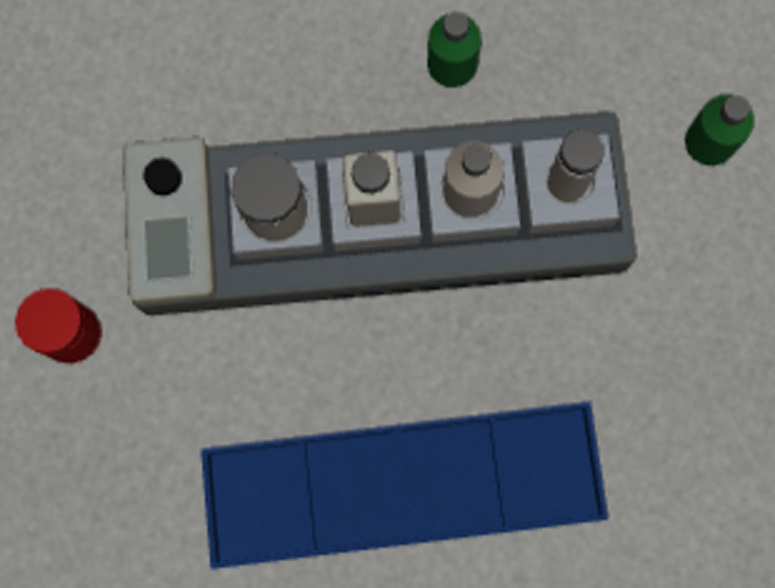

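```bash
cat >> h.py <<'E'
def Rot(yaw,s=1):
    x=np.array([0,0,-1.]);y=s*np.array([np.cos(yaw),np.sin(yaw),0]);return np.column_stack([x,y,np.cross(x,y)])
E
python3 - <<'E'
from bench import r
from h import *
for s in(1,-1):
  for p in [(.66,-.03,.36),(.668,.031,.3),(.668,.031,.1),(.656,-.163,.3),(.656,-.163,.1),(.475,-.125,.1),(.475,.073,.1),(.475,.073,.04),(.475,-.125,.3)]:
    q=r.ik(p,Rot(-.04,s));print(s,p,None if q is None else np.round(q))
E
```

```text
1 (0.66, -0.03, 0.36) [-25.  25.  36.  68. -14.  92.   6.]
1 (0.668, 0.031, 0.3) [-29.  26.  33.  73. -14.  85.   0.]
1 (0.668, 0.031, 0.1) [-28.  33.  30.  87. -18.  64.   3.]
1 (0.656, -0.163, 0.3) [-19.  29.  44.  72. -20.  86.  21.]
1 (0.656, -0.163, 0.1) [-18.  37.  41.  86. -25.  66.  25.]
1 (0.475, -0.125, 0.1) [-33.  13.  47. 115. -12.  56.  18.]
1 (0.475, 0.073, 0.1) [-37.   9.  25. 116.  -5.  56. -12.]
1 (0.475, 0.073, 0.04) [-36.  15.  24. 118.  -8.  48.  -9.]
1 (0.475, -0.125, 0.3) [-38.  -2.  47. 101.   1.  81.   7.]
-1 (0.66, -0.03, 0.36) None
-1 (0.668, 0.031, 0.3) [ 37.  45. -80.  69.  45.  98. 146.]
-1 (0.668, 0.031, 0.1) [ 38.  53. -72.  83.  50.  80. 142.]
-1 (0.656, -0.163, 0.3) [ -31.   43.   75.   73.  -41.   93. -146.]
-1 (0.656, -0.163, 0.1) [ -31.   50.   66.   87.  -47.   74. -142.]
-1 (0.475, -0.125, 0.1) [ -52.   26.   74.  116.  -29.   60. -147.]
-1 (0.475, 0.073, 0.1) [ 47.  25. -70. 112.  26.  62. 143.]
-1 (0.475, 0.073, 0.04) [ 46.  34. -71. 114.  38.  59. 134.]
-1 (0.475, -0.125, 0.3) None
```

Run:
```python
from bench import r
from h import *
import pickle
D={}
for n,p in (("heat",(.66,-.03,.36)),("tray",(.475,-.02,.33))):
    r.goto(p,Rot(-.04)); r.hold(.3); c=wrist(r); D[n]={k:np.array(c[k]) for k in("color","fov_y","cx","cy","eye","rotation")}
    cv2.imwrite(f"pics/w_{n}.png",c["color"][:,:,::-1]); print(c["eye"],r.current_t())
pickle.dump(D,open("D.pkl","wb"))
```

```text
[0.66300985 0.05161589 0.48552419] 3.1333
[0.4787503  0.06130508 0.45541347] 4.2583
```

View pics/w_heat.png

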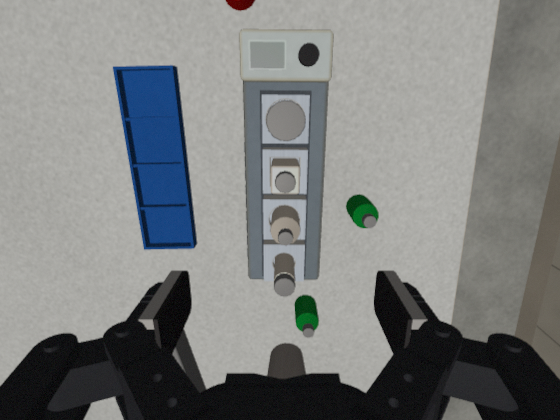

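View pics/w_tray.png

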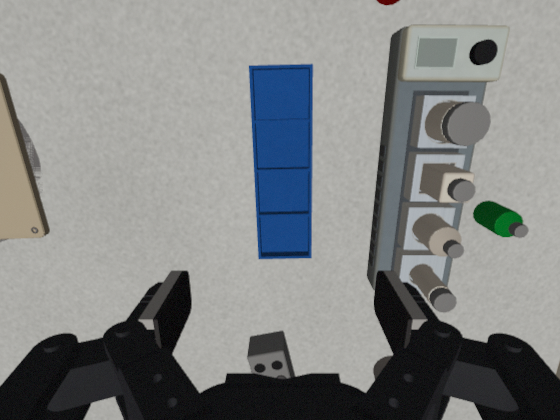

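Wrist views: in the heater view the caps are at (286,120), (285,182), (286,237) and (284,285) along a row at column ~285. In the tray view the tray's four compartments span (250..312, 66..258). Next I compute the frames.

Run:
```python
from h import *
import pickle
D=pickle.load(open("D.pkl","rb"))
for n in("tray","heat"):
    c=D[n];b=c["color"].astype(int);m=((b[...,2]>b[...,0]+25)&(b[...,2]>b[...,1]+15)).astype(np.uint8);m[270:]=0
    k=max(cv2.findContours(m,0,1)[0],key=cv2.contourArea);hull=cv2.convexHull(k)
    for e in (2,3,4,6,8):
        a=cv2.approxPolyDP(hull,e,True)[:,0]
        if len(a)==4: break
    P=np.array([onz(c,p,.02) for p in a]);print(n,a.tolist(),P[:,:2].round(4).tolist(),"mean",P.mean(0))
    print(np.linalg.norm(P-np.roll(P,1,0),axis=1))
c=D["heat"];cv2.imwrite("pics/h_crop.png",cv2.resize(c["color"][20:305,230:340,::-1],None,fx=2.1,fy=2.1,interpolation=cv2.INTER_CUBIC))
g=cv2.cvtColor(c["color"],cv2.COLOR_RGB2GRAY).astype(int)
for rr in (97,110,140,155,190,205,240,250,270): 
    print(rr,' '.join(str(v) for v in g[rr,238:336]))
```

```text
tray [[312, 64], [311, 257], [258, 258], [249, 66]] [[0.517, 0.107], [0.5127, -0.159], [0.4329, -0.1575], [0.4385, 0.1079]] mean [ 0.4752716  -0.02540773  0.02      ]
[0.07851795 0.26600134 0.07984975 0.26542493]
heat [[171, 65], [195, 244], [144, 249], [113, 67]] [[0.5163, 0.1071], [0.516, -0.1533], [0.4335, -0.1589], [0.4385, 0.1077]] mean [ 0.47607199 -0.02434861  0.02      ]
[0.07777191 0.26045733 0.08261898 0.26663951]
97 170 169 168 170 164 116 101 104 107 107 106 110 109 108 107 108 108 108 107 107 109 100 72 114 170 173 170 171 173 174 174 172 171 170 171 171 172 173 174 175 171 171 172 171 172 170 171 172 170 167 169 172 172 171 167 168 166 168 171 174 176 174 172 171 169 172 171 169 170 170 172 158 75 96 107 108 110 110 111 110 111 111 111 110 109 107 104 100 90 113 168 168 165 166 168 168 171 172
110 172 171 171 170 168 148 91 104 106 109 109 108 109 108 108 106 108 109 110 110 108 104 76 100 156 171 169 171 169 152 120 111 127 131 132 130 130 131 132 132 131 130 130 130 131 130 131 130 130 129 128 129 129 128 128 129 127 128 126 126 127 125 125 120 117 150 167 169 169 170
[... 2107 characters left out ...]
111 111 112 112 112 111 113 111 105 79 129 173 169 173 173 170 172 174 171 171 171 171 171 170 169 170 171 173 173 172 171 172 171 170 170 172 169 169 170 172 171 170 169 170 170 171 171 170 169 169 174 160 78 100 108 107 106 108 108 109 106 107 107 107 102 97 98 129 166 167 170 172 171 170 168 168 169 169 167 169 170 171 171
270 173 174 176 174 171 170 169 171 172 164 116 106 108 109 110 113 112 111 112 111 111 111 111 104 83 116 173 171 174 174 173 173 173 173 172 165 125 87 84 86 89 89 88 89 90 89 90 90 88 87 87 86 86 84 84 90 128 170 170 170 171 172 171 169 172 160 94 86 106 106 106 105 106 107 107 108 107 105 103 95 101 137 174 170 168 168 167 167 167 167 167 166 166 168 171 171 171 166
```

View pics/h_crop.png

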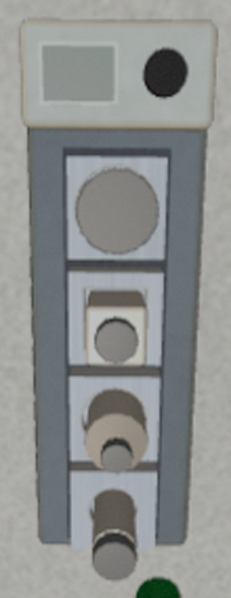

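Run:
```python
from h import *
import pickle
D=pickle.load(open("D.pkl","rb"));c=D["heat"]
g=cv2.cvtColor(c["color"],cv2.COLOR_RGB2GRAY).astype(float)
M=[]
for rr in list(range(97,140))+list(range(152,190))+list(range(203,235))+list(range(250,270)):
    row=g[rr]
    l=[u for u in range(252,270) if row[u]<130<=row[u+1]]; h=[u for u in range(298,316) if row[u]>=130>row[u+1]]
    if not l or not h: continue
    sub=lambda u:u+(130-row[u])/(row[u+1]-row[u])
    a,b=onz(c,(sub(l[0]),rr),.074),onz(c,(sub(h[-1]),rr),.074);M.append([(a[0]+b[0])/2,(a[1]+b[1])/2,b[0]-a[0]])
M=np.array(M);M=M[abs(M[:,2]-np.median(M[:,2]))<.003];print(len(M),np.median(M[:,2]));p=np.polyfit(M[:,1],M[:,0],1);print("x=",p,"yaw",-np.arctan(p[0]))
# block gaps rows along centre-ish column (262+8)
for u in (268,270,300): print(u,[int(v) for v in g[85:285,u]])
for n,lo,hi,z,x0,x1 in (("jar",98,142,.122,262,312),("sq",170,194,.136,272,298),("neck",226,246,.14,274,298),("tall",273,297,.14,270,300)):
    pass
c2=c["color"][90:300,255:315]
gg=cv2.GaussianBlur(cv2.resize(cv2.cvtColor(c2,cv2.COLOR_RGB2GRAY),None,fx=4,fy=4,interpolation=cv2.INTER_CUBIC),(0,0),2)
for n,z,rad,pix in (("jar",.122,.022,(286,120)),("sq",.136,.012,(286,182)),("neck",.14,.009,(286,237)),("tall",.14,.0135,(284,285))):
    f=210/np.tan(np.radians(c["fov_y"]/2)); R=rad*f/(c["eye"][2]-z)*4
    cc=cv2.HoughCircles(gg,cv2.HOUGH_GRADIENT,1,10,param1=60,param2=8,minRadius=int(R*.85),maxRadius=int(R*1.2))
    if cc is None: print(n,None);continue
    q=[(x/4+255-.4,y/4+90-.4,r/4) for x,y,r in cc[0]]; q=[k for k in q if np.hypot(k[0]-pix[0],k[1]-pix[1])<6][:2]
    print(n,R/4,[(np.round(k,1).tolist(),onz(c,k[:2],z)[:2].round(4).tolist()) for k in q])
```

```text
133 0.057973242098252054
x= [0.04711167 0.66368753] yaw -0.047076857278555914
268 [108, 106, 108, 107, 101, 82, 70, 70, 70, 130, 166, 174, 174, 173, 174, 174, 174, 174, 174, 174, 173, 172, 167, 155, 138, 120, 106, 105, 118, 128, 133, 134, 135, 134, 136, 134, 135, 134, 135, 134, 133, 130, 128, 116, 129, 126, 149, 168, 173, 173, 172, 173, 172, 172, 173, 171, 171, 173, 131, 69, 70, 72, 83, 89, 134, 165, 173, 172, 172, 173, 173, 173, 171, 171, 171, 172, 172, 172, 173, 173, 173, 172, 173, 172, 173, 173, 173, 172, 173, 173, 173, 174, 172, 172, 173, 173, 173, 174, 174, 174, 174, 173, 174, 173, 173, 174, 174, 173, 139, 89, 85, 91, 89, 91, 151, 174, 173, 174, 173, 173, 173, 173, 173, 174, 173, 173, 172, 173, 173, 171, 169, 170, 164, 159, 156, 158, 161, 162, 166, 168, 170, 171, 172, 172, 172, 170, 170, 171, 170, 170, 169, 171, 169, 169, 134, 89, 88, 88, 90, 135, 165, 172, 172, 172, 171, 170, 172, 173, 172, 172, 172, 172, 172, 171, 172, 172, 173, 173, 172, 172, 172, 172, 172, 172, 172, 173, 172, 172, 172, 171, 173, 172, 173, 172, 172, 172, 169, 169, 172, 173]
270 [107, 107, 105, 108, 103, 82, 6
[... 1860 characters left out ...]
0, 171, 171, 171, 169, 172, 171, 170, 170, 170, 171, 171, 171, 171, 169, 165]
jar 19.37928327636542 [([285.5, 120.0, 20.399999618530273], [0.6655, 0.0353]), ([282.70001220703125, 120.5, 22.600000381469727], [0.6625, 0.0349])]
sq 10.993914465047666 [([284.70001220703125, 181.5, 10.699999809265137], [0.6622, -0.0302]), ([287.20001220703125, 181.0, 12.800000190734863], [0.665, -0.0297])]
neck 8.340890072486971 [([285.0, 235.1999969482422, 7.199999809265137], [0.6602, -0.0934]), ([285.20001220703125, 240.0, 8.399999618530273], [0.6603, -0.0994])]
tall 12.511335108730457 [([284.0, 283.70001220703125, 12.199999809265137], [0.6566, -0.1578]), ([282.0, 285.5, 12.800000190734863], [0.6541, -0.1601])]
```

Run:
```python
from h import *
import pickle
c=pickle.load(open("D.pkl","rb"))["heat"]
for k,(a,b) in {"jar":(93.8,143),"sq":(148.8,193),"neck":(198.8,239),"tall":(243.8,None)}.items():
    for u in (284.5,): 
        A=onz(c,(u,a),.074);B=onz(c,(u,b),.074) if b else A-[0,.058,0];print(k,(A+B)/2,A[1]-B[1])
```

```text
jar [0.66465172 0.03436094 0.074     ] 0.058541579618958006
sq [ 0.66225701 -0.03127654  0.074     ] 0.05819570593502569
neck [ 0.65983843 -0.09756827  0.074     ] 0.05833750676132818
tall [ 0.65850791 -0.16303702  0.074     ] 0.057999999999999996
```

Heater row yaw −2.7°, with block tops fitting at 58 mm and 66 mm pitch. Tray centre is (0.475, −0.0255), yaw −1°. The order is jar → rightmost, then square, necked, tall → leftmost. Jar first.

```bash
cat >> h.py <<'E'
HY=-.047;TY=-.0175;TC=np.array([.4753,-.0255])
B=dict(jar=(.6653,.0348),square=(.6622,-.0314),necked=(.6591,-.0974),tall=(.6560,-.1632))
W=dict(jar=.044,square=.034,necked=.038,tall=.028)
SL=dict(jar=-.099,square=-.033,necked=.033,tall=.099)
def slot(n): return TC+SL[n]*np.array([-np.sin(TY),np.cos(TY)])
def pick(r,n):
    g=.043 if n=="tall" else .038
    x,y=B[n]; r.goto((x,y,.22),Rot(HY)); r.grip(.085)
    print("down",r.movel((x,y,.062+g),.12,max_force=12),r.current_tcp_pos())
    r.grip(W[n]-.015);r.hold(.2)
    print("open",r.current_opening(),"F",np.round(r.current_wrist_force(),1),r.current_t())
    r.movel((x,y,.23),.12);print("lifted",r.current_opening(),np.round(r.current_wrist_force(),1),r.current_t())
def place(r,n):
    g=.043 if n=="tall" else .038
    x,y=slot(n); r.goto((x,y,.23),Rot(TY)); r.movel((x,y,.004+g+.015),.12);r.hold(.2)
    print("contact",r.movel((x,y,.004+g-.004),.02,max_force=4),np.array(r.current_tcp_pos())-[x,y,.004+g],np.round(r.current_wrist_force(),1))
def release(r,n):
    r.grip(.085);r.hold(.2)
    p=r.current_tcp_pos();r.movel((p[0],p[1],.23),.15);print(r.current_t())
E
python3 - <<'E'
from bench import r
from h import *
pick(r,"jar"); c=wrist(r);cv2.imwrite("pics/j1.png",c["color"][:,:,::-1])
place(r,"jar");c=wrist(r);cv2.imwrite("pics/j2.png",c["color"][:,:,::-1]);c=r.capture("side");cv2.imwrite("pics/j2s.png",c["color"][:,:,::-1])
E
```

```text
down False [0.6658541  0.03469411 0.10092235]
open 0.04246541778170089 F [-1.6  0.4  5.6] 7.2
lifted 0.042662356262718804 [ 0.3  0.4 -1.2] 8.4333
contact True [-7.91538724e-05  6.87584363e-06  5.12012337e-04] [-2.1  0.3  7.2]
```

```bash
python3 -c "
import cv2,numpy as np
cv2.imwrite('pics/j3.png',cv2.resize(np.hstack([cv2.imread('pics/'+n) for n in('j2.png','j2s.png')]),(800,300)))"
```

```text
(no output)
```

View pics/j3.png

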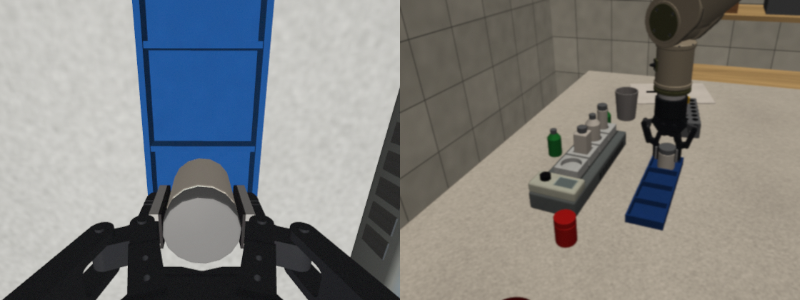

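The jar (wrist view, (200,210)) stands in the rightmost compartment between the pads, and the contact height matches the tray floor. I release it and go on to the square.

Run:
```python
from bench import r
from h import *
release(r,"jar")
c=wrist(r);cv2.imwrite("pics/j4.png",c["color"][:,:,::-1])
pick(r,"square");cv2.imwrite("pics/s1.png",wrist(r)["color"][:,:,::-1])
place(r,"square");cv2.imwrite("pics/s2.png",wrist(r)["color"][:,:,::-1])
a=[cv2.imread('pics/'+n) for n in('j4.png','s1.png','s2.png')]
cv2.imwrite('pics/s3.png',cv2.resize(np.hstack(a),(800,200)))
```

```text
14.1583
down False [ 0.66266902 -0.03158289  0.10087734]
open 0.03331945565708047 F [0.1 1.1 4.5] 17.2333
lifted 0.03345697032027991 [-0.3 -0.6 -1. ] 18.4667
contact True [-1.05617983e-04  1.55536529e-05  2.16954421e-04] [-1.8 -0.2  8.6]
```

View pics/s3.png

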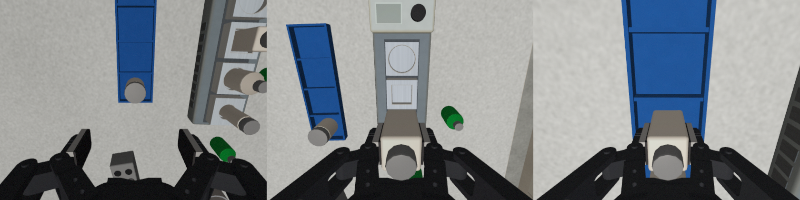

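The square is upright between the pads in the second compartment from the right, and the jar is standing free. Continuing with the necked and the tall; the finger tips at z = 0.083 pass above the green bottles (0.078 high).

Run:
```python
from bench import r
from h import *
release(r,"square")
c=wrist(r);cv2.imwrite("pics/n0.png",c["color"][:,:,::-1])
pick(r,"necked");cv2.imwrite("pics/n1.png",wrist(r)["color"][:,:,::-1])
place(r,"necked");cv2.imwrite("pics/n2.png",wrist(r)["color"][:,:,::-1])
a=[cv2.imread('pics/'+n) for n in('n0.png','n1.png','n2.png')]
cv2.imwrite('pics/n3.png',cv2.resize(np.hstack(a),(800,200)))
```

```text
24.2917
down False [ 0.65950851 -0.09763277  0.10088003]
open 0.03677241358301693 F [0.3 0.3 5.5] 27.5333
lifted 0.036823318274571186 [-0.1 -0.8 -0.9] 28.7667
contact True [-8.60607435e-05 -1.53774345e-05  3.66801556e-04] [ 0.  -0.1  6.9]
```

View pics/n3.png

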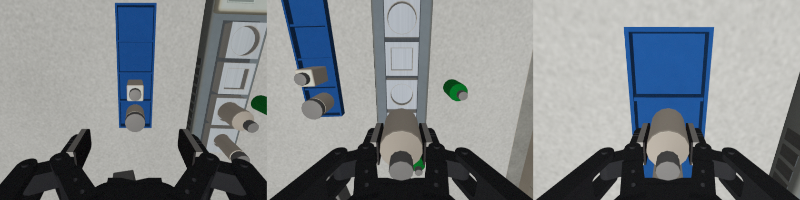

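The necked is upright in the third compartment, with the jar and square standing free. Now the tall.

Run:
```python
from bench import r
from h import *
release(r,"necked")
pick(r,"tall");cv2.imwrite("pics/t1.png",wrist(r)["color"][:,:,::-1])
place(r,"tall");cv2.imwrite("pics/t2.png",wrist(r)["color"][:,:,::-1])
a=[cv2.imread('pics/'+n) for n in('t1.png','t2.png')]
cv2.imwrite('pics/t3.png',cv2.resize(np.hstack(a),(800,300)))
```

```text
34.625
down False [ 0.65645274 -0.16347567  0.10592101]
open 0.026595264950075664 F [0.1 0.6 4.3] 37.875
lifted 0.02639824795384379 [ 0.8 -0.7 -0.7] 39.0667
contact True [-8.14827323e-05 -1.86643443e-05  1.45618656e-04] [-0.6 -0.4  6.6]
```

View pics/t3.png

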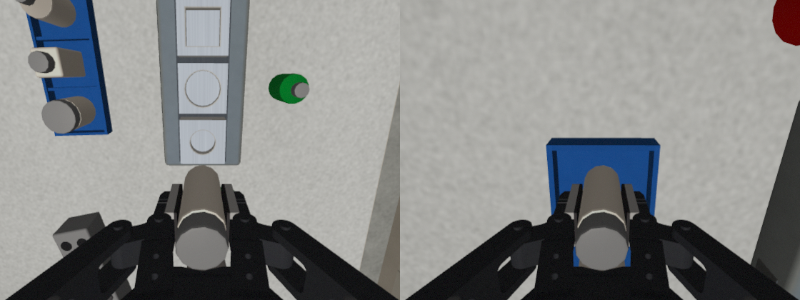

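Run:
```python
from bench import r
from h import *
release(r,"tall")
r.goto((.56,.25,.33),Rot(-.02));r.hold(.5)
t=r.capture("top")["color"][:,:,::-1];s=r.capture("side")["color"][:,:,::-1]
a=cv2.resize(t[120:345,120:420],(400,300));b=cv2.resize(s[120:345,150:450],(400,300))
cv2.imwrite('pics/f.png',np.hstack([a,b]));print(r.current_t(),r.current_wrist_force())
```

```text
44.95
46.4333 [-0.44634342 -0.04791003  0.54221177]
```

View pics/f.png

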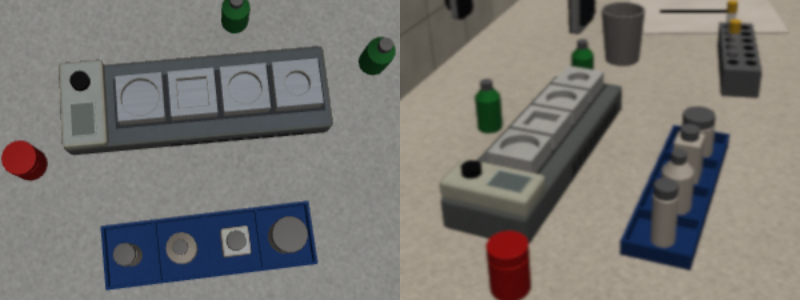

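All four vials stand upright in their compartments, tall, necked, square, jar from left to right at (126,255), (181,247), (236,240) and (289,235). The heater is empty and the look-alikes have not moved. Handing in.

```bash
python3 -c "
from bench import r
print(r.hand_in())"
```

```text
the job is handed in; nothing more can be done
None
```

The four vials are in the blue tray in reverse order, and I handed the job in after about 46 s of the 109 s allowed. From the robot's left, the heater held jar, square, necked, tall; the tray now holds tall, necked, square, jar.

Each vial was lowered until it touched the compartment floor before I let go, within 0.6 mm of the expected height each time. The last top and side pictures show all four upright, one in the middle of each compartment. The arm was clear of them, and the green and red look-alikes were where they started. No check failed. Small differences of a few millimetres between the top and wrist camera measurements, within the jaws' clearance, caused no trouble.

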